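Load the slice feeder and hold its spring shuttle out at the mark

ROBOT

A 6-joint arm with a two-finger parallel gripper is mounted at the origin on a cart in front of the work surface, level with it; the furniture and walls round the work are solid. World frame = base frame: x ahead of the robot, y to its left, z up, the work surface at z = 0. Lengths are in m, angles in rad, forces in N, time in s.
With the tool pointing down it reaches from about 0.35 to 0.875 m from the base axis. Payload 4.2 kg.
Tool frame: the origin (TCP) lies midway between the tips of the shut fingers; the grasp point (between the pads) lies 19 mm behind it; z points along the fingers, y is the line along which they close (so a half turn about z gives the same grasp; the last joint's range is limited). The gripper opens to 87 mm and grips with 3 to 60 N. Pads are 19 mm wide; open, the fingers measure 117 mm over their backs; the gripper's body (75 mm by 190 mm) begins 51 mm behind the grasp point.
Start: joints at [1.415, 0.385, 0.008, 0, -1.194, -0.259], TCP at [0.252, 0.572, 0.223] pointing down, gripper open.
Joint ranges: [-3.14, 3.14], [-1.21, 2.06], [-1.07, 1.41], [-3.16, 2.05], [-2.99, -0.16], [-3.1, 3.1]. Speed limits (rad/s): [2.79, 2.79, 3.14, 3.14, 3.14, 3.14].

INTERFACE

Orientations are given as a unit quaternion [w, x, y, z].
In Python, from cell import bot gives the robot as it stands.
- The arm moves only by the tool play_rows, never from a script. Its argument "steps" is one flat list of numbers, 7 for each row, row after row: the turn, a rotation vector about the tool's x, y, z in degrees, then the shift along the tool's x, y, z in cm, then the finger opening in cm, from 0 to 8.7. A call has 1 to 12 rows; each row is the pose to reach, as a shift and turn from the pose commanded when the call began, along the tool's axes at that moment; what a row does not reach only later rows make up. A row lasts 1/12 s, in which the tool goes at most 41.7 mm and 7.16 degrees, less where a joint would pass 70% of its speed; a pose out of reach is approached as far as the arm can. A call with a gripper value outside its range is refused whole. The fingers move at their own pace and stop on an object; the grip force is fixed at half the most. Time passes only in rows, so rows that repeat a pose let the fingers close. It gives the time, the measured TCP pose, the force, the opening and the grip force at its end, in the units of the state.
- bot.state(): the state, without advancing time (a new reading comes with each control period).
- bot.read_camera(name): name is "scene" or "top" or "wrist"; returns (picture, depth): 400x640x3 uint8, blue, green, red; 400x640 float32, m along the optical axis (not along the pixel's ray), 0 where there is no reading.
- bot.camera_model(name): a dict with "mtx" (3x3 intrinsics, pixels), "eye" and "orientation" of the camera in the world. Camera axes: x right, y down, z forward; pixel columns grow to the right and rows downward; lengths in m; the calibration is good to about 2 mm. A picture is of the moment at which its call begins: read the wrist's pose just before it. camera_model takes no time and is no camera call; for the wrist camera it gives the pose at the moment of the call.
- bot.hand_in(): hands the job in; it is judged then, once.
The state is a dict: "clock": time; "joints": joint angles; "joint_velocities": joint speeds; "tau": joint torques, N m; "eef_pos": TCP position; "ee_rot": TCP orientation; "ft_force": force on the tool from outside, world axes, zero at the start; "moment": the same for the moment, N m; "gripper_width": finger opening in m; "finger_force": force on a finger pad.
Only numpy, scipy, OpenCV 4.12 (cv2) and the standard library are available. Lean on these libraries where they do the work, as an engineer would, in place of code of your own. Each camera call takes 0.05 s, during which the arm holds its last target. There are 200 camera calls.

TASK

Load the slice feeder for plating: with its spring-return shuttle shut, drop the two rice-roll slices lying beside it on the bare worktop, one at a time, flat and right way up, through the two round bores into the pockets below. Then pull the shuttle out toward you by its black bar until the bar lines up with the two upright mark pins, with a slice lying in each pocket, and keep it there: finish while still holding the bar at the mark, since the spring draws the shuttle back in if you let go. Leave the other things alone.

Things in the scene. Friction and masses are not known exactly. Their poses are not given: they have to be found in the camera images.
- slice_feeder: fixed metal feeder, 215 x 138 mm; origin on the worktop below the midpoint between its bores; its +x points away from the pull bar, z up. In its frame, mm: steel guide plate x -33..33, y -69..69, top z 48, with two round bores 50 wide at x 0, y +32 and -32; rails at y +-64.5 (9 wide, top z 34) run forward to x -167; rear wall at x 45, top z 47
- mark (a point): midpoint between the two upright pointed mark pins (10 mm thick, tops 75 mm above the worktop, on the rails at the feeder's y +-64.5, x -145 mm), at the bar's height (z 66 mm); the bar's centre comes here when the shuttle is at the mark
- pull_bar (a point): centre of the black bar on the shuttle's front: 14 mm thick (feeder's x), 84 mm long (y), 22 mm high (z 55..77 mm), on a 10 x 34 mm upright. Shuttle shut: 70 mm in front of the bores' line, 30 mm of free space between it and the guide plate, whose top is 7 mm below the bar. It moves along the feeder's x only, toward -x as it comes out
- shuttle (a joint): travel of the white shuttle in m: 0 shut (pockets under the bores), 0.075 at the mark (pockets out in front of the guide plate), stop at 0.095. A spring draws it in: about 3 N at 0, about 8 N at the mark; nothing latches it
- pocket_left (a point): centre of the floor (z 14 mm) of the shuttle's pocket at the feeder's +y side: round, 52 mm wide, 18 mm deep, open at the top. Shuttle shut: straight below a bore, whose mouth is 34 mm above this point; it moves with the shuttle
- pocket_right (a point): centre of the floor of the shuttle's other pocket, at the -y side, 64 mm from the first; same size
- slice_a: round slice of rice roll, 42 mm across, 17 mm high (firm part 14 mm), 22 g, lying flat on the worktop with nothing within 25 mm; origin at the centre of its underside, z up. Either slice may go into either pocket
- slice_b: a second slice like slice_a, 42 mm across, 17 mm high, origin at the centre of its underside
- peeler: bystander: hand peeler 170 mm long, 25 mm wide, 18 mm high, lying crosswise behind the slices; leave it alone
- oil_brush: bystander: brush 201 mm long, 30 mm wide, 13 mm high, lying at the front left; leave it alone
There are look-alikes about, which are no part of the job. What is shaped like the slice_b but green is not meant.

How it is judged:
By the outcome, as a careful person would: the job done as asked, in the order asked, and still so for the second after the job is handed in, while the arm keeps its last pose, push and grip.
It also fails if it takes over 64 s, if anything falls off the work surface, if the arm or the gripper's body presses on something with over 40 N, if the wrist force passes 120 N, or if a joint passes its speed limit or range.

## Working session

There is one attempt and no reset: what is moved stays moved. The work goes in short steps, Python scripts to look and compute and a tool call to move; the robot and the scene stay as the last step left them, time stands still between calls to the robot, and variables do not carry over. Pictures are saved under pics/ and viewed, at most 10 in all, crops included, and the job is handed in when it is done.

Besides the shell and the picture viewer there is one more tool, called as name(argument=value, ...) on one line, values as JSON. play_rows: Moves the arm, as the interface text tells. Its arguments: {"type":"object","properties":{"steps":{"type":"array"}},"required":["steps"]}

```bash
mkdir -p pics; cat > h.py <<'E'
import numpy as np, cv2
from cell import bot
from scipy.spatial.transform import Rotation as R
def rot(q): return R.from_quat([q[1],q[2],q[3],q[0]]).as_matrix()
def ray(cm,u,v):
    o=cm["orientation"]; M=rot(o) if np.size(o)==4 else np.array(o)
    return np.array(cm["eye"]), M@np.linalg.inv(np.array(cm["mtx"]))@[u,v,1.]
def onz(cm,u,v,z):
    e,d=ray(cm,u,v); return e+d*(z-e[2])/d[2]
def proj(cm,p):
    o=cm["orientation"]; M=rot(o) if np.size(o)==4 else np.array(o)
    q=np.array(cm["mtx"])@(M.T@(np.array(p)-cm["eye"])); return q[:2]/q[2]
def cloud(cm,d):
    v,u=np.mgrid[0:400,0:640]; o=cm["orientation"]; M=rot(o) if np.size(o)==4 else np.array(o)
    k=np.stack([u,v,np.ones_like(u)],-1)@np.linalg.inv(np.array(cm["mtx"])).T*d[...,None]
    return k@M.T+cm["eye"]
E
python3 - <<'E'
from h import *
s=bot.state(); print(s)
for n in ["top","scene"]:
    cm=bot.camera_model(n); print(n,cm)
    p,d=bot.read_camera(n); cv2.imwrite(f"pics/{n}0.png",p); np.savez(f"{n}0.npz",p=p,d=d)
E
```

```text
{'clock': 0.0, 'joints': array([ 1.41460429e+00,  3.85548367e-01,  6.65359693e-03, -5.20477361e-04,
       -1.19400511e+00, -2.58584803e-01]), 'joint_velocities': array([ 0.00297275, -0.00098285, -0.00085013,  0.00209226, -0.00066191,
        0.0003413 ]), 'tau': array([ 4.54885640e-04, -3.90663671e+01,  1.87404585e+01,  4.21973571e+00,
        1.09541687e-02, -1.95192233e-04]), 'eef_pos': array([0.25161037, 0.57146505, 0.22147223]), 'ee_rot': array([ 1.06277642e-03,  9.78551646e-01, -2.05998815e-01, -1.87741551e-04]), 'ft_force': array([ 0.5649492 , -0.35423973,  0.26650142]), 'moment': array([ 0.0053833 , -0.00730125,  0.01489084]), 'finger_force': 0.0, 'gripper_width': 0.08701991807621941}
top {'mtx': array([[481.03621148,   0.        , 316.07179083],
       [  0.        , 481.03621148, 198.94225633],
       [  0.        ,   0.        ,   1.        ]]), 'eye': array([0.40538729, 0.01250538, 1.34967953]), 'orientation': array([ 0.04188181, -0.69570218,  0.71646524, -0.03036369])}
scene {'mtx': array([[494.4308413 ,   0.        , 321.99139052],
       [  0.        , 494.4308413 , 198.12794492],
       [  0.        ,   0.        ,   1.        ]]), 'eye': array([-0.04126415, -0.70995233,  0.69470109]), 'orientation': array([-0.4475706 ,  0.8303647 , -0.29563172,  0.15092023])}
```

View pics/top0.png

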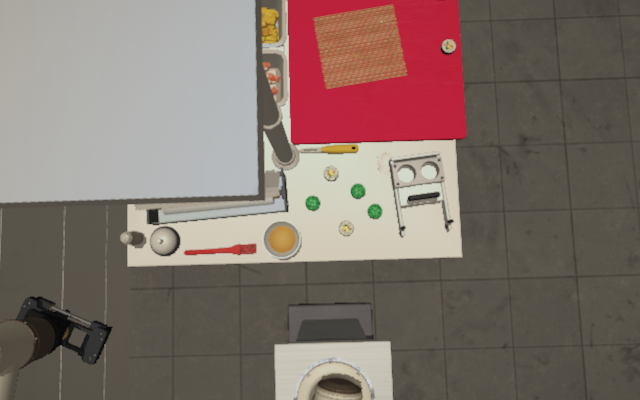

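View pics/scene0.png

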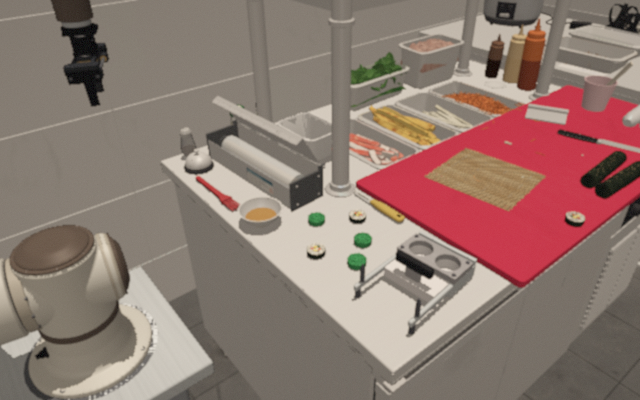

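Top view: the white and black slices on bare worktop are at (331,174) and (346,228). The look-alikes are a third roll slice on the red mat at (449,46), and green ones at (358,191), (313,203) and (375,211). The two on bare worktop fit the description. The feeder is at about (418,180), with bores at (406,173) and (430,172), bar at (423,197), and pins near (402,230) and (450,224).

```bash
python3 - <<'E'
from h import *
t=np.load("top0.npz"); s=np.load("scene0.npz"); ct=bot.camera_model("top"); cs=bot.camera_model("scene")
a=cv2.resize(t["p"][135:245,290:470],None,fx=4,fy=4,interpolation=cv2.INTER_CUBIC)
cv2.imwrite("pics/crop1.png",a)
Ct=cloud(ct,t["d"]);Cs=cloud(cs,s["d"])
for n,C,P in (("top",Ct,[(331,174),(346,228),(406,173),(430,172),(423,197),(402,230),(450,224),(310,150),(345,149),(285,160),(300,190)]),("scene",Cs,[(357,215),(316,250),(422,248),(445,258),(415,263),(340,180),(385,208)])):
    for u,v in P: print(n,(u,v),np.round(C[v,u],3))
for p in [Ct[174,331],Ct[228,346],Ct[197,423]]: print(proj(cs,p))
E
```

```text
top (331, 174) [ 0.612 -0.012  0.015]
top (346, 228) [ 0.459 -0.048  0.012]
top (406, 173) [ 0.608 -0.221  0.016]
top (430, 172) [ 0.61  -0.29   0.008]
top (423, 197) [ 0.533 -0.252  0.077]
top (402, 230) [ 0.449 -0.199  0.036]
top (450, 224) [ 0.461 -0.33   0.035]
top (310, 150) [0.683 0.046 0.008]
top (345, 149) [ 0.681 -0.053  0.019]
top (285, 160) [0.648 0.113 0.056]
top (300, 190) [0.571 0.077 0.001]
scene (357, 215) [ 0.61  -0.016  0.015]
scene (316, 250) [ 0.457 -0.054  0.014]
scene (422, 248) [ 0.624 -0.204  0.026]
scene (445, 258) [ 0.625 -0.263  0.036]
scene (415, 263) [ 0.532 -0.262  0.075]
scene (340, 180) [0.654 0.098 0.041]
scene (385, 208) [ 0.682 -0.036  0.013]
[356.35291911 213.91272202]
[315.36682243 248.72927405]
[411.44211385 259.13341915]
```

View pics/crop1.png

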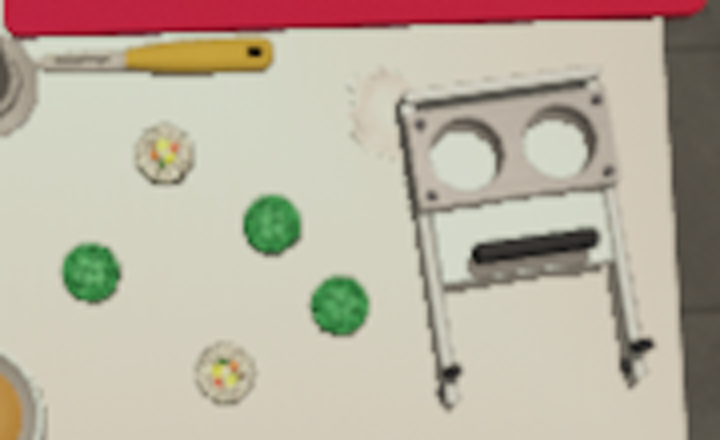

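The crop confirms it: two whole rice slices with filling up, at crop (164,153) and (225,372), both on bare worktop. Next I'll check the overhead obstacles and compute the first transit.

```bash
cat >> h.py <<'E'
def move(p,yaw=None):
    """print tool-frame turn(deg about tool z) and shift (cm) from measured pose to p (world TCP), tool y at world angle yaw deg"""
    s=bot.state(); M=rot(s["ee_rot"]); d=M.T@(np.array(p)-s["eef_pos"])*100
    cur=np.degrees(np.arctan2(M[1,1],M[0,1])); t=0 if yaw is None else -((yaw-cur+180)%360-180)
    print("turn z %.1f shift %s cur yaw %.1f"%(t,np.round(d,2),cur),"tilt",np.round(M[:,2],3))
E
python3 - <<'E'
from h import *
t=np.load("top0.npz"); ct=bot.camera_model("top"); C=cloud(ct,t["d"])
for u,v in [(20,195),(255,195),(255,100),(262,180),(270,90),(285,150),(220,205),(160,210),(165,240),(285,225),(128,238),(255,5)]: print((u,v),C[v,u].round(3))
s=np.load("scene0.npz");C=cloud(bot.camera_model("scene"),s["d"])
for u,v in [(345,20),(340,100),(340,150),(255,30),(260,100),(195,160)]: print("s",(u,v),C[v,u].round(3))
move([.45,-.02,.25],-175)
E
```

```text
(20, 195) [0.455 0.255 0.97 ]
(255, 195) [0.45  0.068 0.961]
(255, 100) [0.526 0.065 0.971]
(262, 180) [0.465 0.064 0.945]
(270, 90) [0.668 0.095 0.578]
(285, 150) [0.652 0.104 0.169]
(220, 205) [0.53  0.292 0.057]
(160, 210) [0.525 0.472 0.008]
(165, 240) [0.44  0.448 0.038]
(285, 225) [0.472 0.121 0.016]
(128, 238) [0.447 0.529 0.089]
(255, 5) [0.609 0.064 0.968]
s (345, 20) [0.661 0.094 0.432]
s (340, 100) [0.653 0.098 0.255]
s (340, 150) [0.653 0.097 0.127]
s (255, 30) [0.651 0.442 0.344]
s (260, 100) [0.651 0.448 0.147]
s (195, 160) [0.423 0.438 0.036]
turn z 61.2 shift [42.   46.14 -2.75] cur yaw -113.8 tilt [-0.001 -0.002 -1.   ]
```

play_rows(steps=[0,0,7,4,4,-2.7,8.7,0,0,14,7,8,-2.7,8.7,0,0,21,10,11,-2.7,8.7,0,0,28,13,14,-2.7,8.7,0,0,35,16,17,-2.7,8.7,0,0,42,19,20,-2.7,8.7,0,0,49,22,23,-2.7,8.7,0,0,56,25,26.5,-2.7,8.7,0,0,61.2,28,30,-2.7,8.7,0,0,61.2,31,33,-2.7,8.7,0,0,61.2,34,36.5,-2.7,8.7,0,0,61.2,36,39,-2.7,8.7])

```text
clock: 1.1
eef_pos: [0.4138, 0.102, 0.2495]
ee_rot: [-0.0, 0.738, -0.675, -0.0]
ft_force: [1.4, 0.1, 0.1]
gripper_width: 0.0869
finger_force: 0.0
```

```bash
python3 - <<'E'
from h import *
s=bot.state(); print(s["clock"],s["eef_pos"],s["joints"])
move([.50,-.03,.25],-175)
E
```

```text
1.1 [0.41379469 0.10197516 0.24954045] [ 6.25871802e-01  1.54837826e-02 -3.97811344e-01 -1.54802187e-04
 -1.15725143e+00 -5.37432876e-01]
turn z 0.1 shift [13.91 -7.42 -0.05] cur yaw -174.9 tilt [ 0.  0. -1.]
```

play_rows(steps=[0,0,0,3,-1,-1,8.7,0,0,0,6,-2,-2,8.7,0,0,0,9,-3,-3,8.7,0,0,0,12,-4,-4,8.7,0,0,0,15,-5,-5,8.7,0,0,0,18,-6,-5,8.7,0,0,0,21,-7.5,-5,8.7,0,0,0,24,-8.5,-5,8.7,0,0,0,24,-8.5,-5,8.7,0,0,0,24,-8.5,-5,8.7])

```text
clock: 1.93
eef_pos: [0.5195, -0.1289, 0.2983]
ee_rot: [0.001, 0.736, -0.677, -0.001]
ft_force: [-0.3, -0.1, -0.6]
gripper_width: 0.0866
finger_force: 0.0
```

```bash
python3 - <<'E'
from h import *
cm=bot.camera_model("wrist"); s=bot.state(); print(s["clock"],s["eef_pos"],s["joint_velocities"].round(3)); p,d=bot.read_camera("wrist")
print(cm); cv2.imwrite("pics/w1.png",p); np.savez("w1.npz",p=p,d=d,eye=cm["eye"],o=cm["orientation"],K=cm["mtx"])
E
```

```text
1.9333 [ 0.51951698 -0.1288601   0.29831539] [ 0.041 -0.032 -0.02  -0.004 -0.001 -0.005]
{'mtx': array([[315.99775844,   0.        , 318.85055847],
       [  0.        , 315.99775844, 201.11938811],
       [  0.        ,   0.        ,   1.        ]]), 'eye': array([ 0.52586071, -0.20264178,  0.46042182]), 'orientation': array([-0.00722811, -0.04070479,  0.98992557,  0.13541874])}
```

View pics/w1.png

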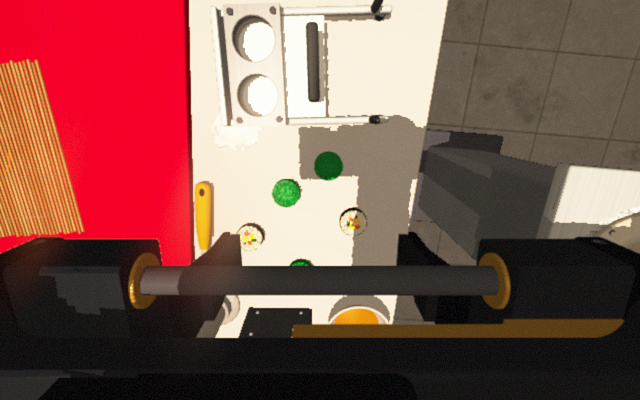

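The wrist view shows both slices at (250,237) and (352,222), the bores at (254,38) and (258,95), the bar at (312,62), and the pin tops near (378,8) and (376,119). The shuttle is shut.

```bash
cat > meas.py <<'E'
from h import *
def meas(f):
    w=np.load(f); p,d=w["p"],w["d"]; cm=dict(mtx=w["K"],eye=w["eye"],orientation=w["o"]); C=cloud(cm,d); Z=C[...,2]
    return p,d,cm,C,Z
def blobs(m,amin=30):
    n,l,st,c=cv2.connectedComponentsWithStats(m.astype(np.uint8)); return [(st[i],c[i],l==i) for i in range(1,n) if st[i,4]>=amin]
E
python3 - <<'E'
from meas import *
p,d,cm,C,Z=meas("w1.npz")
X,Y=C[...,0],C[...,1]
print("table z",np.median(Z[150:170,380:400]),np.median(Z[200:220,215:235]), np.median(Z[60:80,345:370]))
# slices : raised region
for c in [(0.612,-.012),(.459,-.048)]:
    m=(np.hypot(X-c[0],Y-c[1])<.045)&(Z>.006)&(Z<.03)
    for st,ce,b in blobs(m,60):
        print("slice",st,ce.round(1),"top z",np.percentile(Z[b],[50,90]).round(4),"pix on .015",onz(cm,*ce,.015).round(4),"cloud mid",((np.percentile(C[b],2,axis=0)+np.percentile(C[b],98,axis=0))/2).round(4), "ext",(np.percentile(C[b],98,axis=0)-np.percentile(C[b],2,axis=0)).round(4))
# plate
m=(Z>.040)&(Z<.056)&(X>.5)&(Y<-.15)&(Y>-.36)&(X<.7)
bl=max(blobs(m),key=lambda b:b[0][4]); print("plate",bl[0],bl[1],np.median(Z[bl[2]]))
cn,h=cv2.findContours(bl[2].astype(np.uint8),cv2.RETR_CCOMP,cv2.CHAIN_APPROX_NONE)
for k,c in enumerate(cn):
    if h[0][k][3]>=0 and len(c)>50:
        c=c[:,0,:].astype(float); q=np.array([onz(cm,u,v,.048)[:2] for u,v in c]).astype(np.float32)
        print("bore",c.mean(0).round(1),cv2.minEnclosingCircle(q),q.mean(0),cv2.fitEllipse(q))
    elif len(c)>50:
        q=np.array([onz(cm,u,v,.048)[:2] for u,v in c[:,0,:]]).astype(np.float32); print("outer",cv2.minAreaRect(q))
m=(Z>.066)&(Z<.09)&(X>.4)&(X<.6)&(Y<-.15)&(Y>-.36)
for st,ce,b in blobs(m,5):
    q=C[b][:,:2].astype(np.float32); print("high",st,ce.round(1),np.median(Z[b]),cv2.minAreaRect(q) if len(q)>20 else q.mean(0))
E
```

```text
table z -6.52911640586229e-08 -6.527631323396954e-05 0.00011818227908813594
slice [236 224  27  27 528] [249.8 237.1] top z [0.0146 0.0159] pix on .015 [ 0.6134 -0.0141  0.015 ] cloud mid [ 0.6136 -0.0126  0.012 ] ext [0.034  0.0376 0.0091]
slice [339 209  28  27 591] [352.4 222. ] top z [0.0147 0.016 ] pix on .015 [ 0.4616 -0.0507  0.015 ] cloud mid [ 0.4615 -0.0498  0.0126] ext [0.037  0.0376 0.0084]
plate [ 222    3   64  124 4123] [254.33325249  62.37836527] 0.04804187750774064
outer ((0.6058263182640076, -0.2490481585264206), (0.06689462810754776, 0.13807016611099243), 6.064952850341797)
bore [257.6  95.3] ((0.6014910936355591, -0.21693122386932373), 0.025585630908608437) [ 0.60179025 -0.21726546] ((0.6018571853637695, -0.21693506836891174), (0.048846639692783356, 0.04991988465189934), 168.4768524169922)
bore [253.5  39.1] ((0.6087108850479126, -0.27990633249282837), 0.02541460655629635) [ 0.608582   -0.28011584] ((0.6085785627365112, -0.27972713112831116), (0.048158690333366394, 0.04976169019937515), 137.66720581054688)
high [375   0   8   4  21] [378.6   1.1] 0.06783645636381508 ((0.46908462047576904, -0.32569244503974915), (0.007582983933389187, 0.0030809876043349504), 3.1579067707061768)
high [305  22  15  81 972] [312.1  61.6] 0.07665198555775152 ((0.5366913080215454, -0.25630325078964233), (0.013993906788527966, 0.08391312509775162), 6.063581943511963)
high [373 117   7   7  38] [375.6 120.1] 0.06953431355676176 ((0.45516952872276306, -0.2002984881401062), (0.007289077155292034, 0.007052811328321695), 5.298220157623291)
```

play_rows(steps=[0,0,-1,-1,-0.6,2.5,6.2,0,0,-1,-2,-1.2,5,6.2,0,0,-1,-3,-1.8,7.5,6.2,0,0,-1,-4.2,-2.4,9.8,6.2,0,0,-1,-4.2,-2.4,9.8,6.2,0,0,-1,-4.2,-2.4,9.8,6.2,0,0,-1,-4.2,-2.4,9.8,6.2])

```text
clock: 2.57
eef_pos: [0.5403, -0.0832, 0.203]
ee_rot: [-0.001, 0.744, -0.668, 0.001]
ft_force: [-0.3, -0.2, -0.3]
gripper_width: 0.0624
finger_force: 0.0
```

```bash
cat >> meas.py <<'E'
def snap(f):
    cm=bot.camera_model("wrist"); s=bot.state(); p,d=bot.read_camera("wrist")
    print(s["clock"],s["eef_pos"].round(4)); cv2.imwrite("pics/"+f+".png",p); np.savez(f+".npz",p=p,d=d,eye=cm["eye"],o=cm["orientation"],K=cm["mtx"])
    return meas(f+".npz")
def slices(C,Z,cm):
    for c in [(0.612,-.012),(.461,-.050)]:
        m=(np.hypot(C[...,0]-c[0],C[...,1]-c[1])<.045)&(Z>.006)&(Z<.03)
        for st,ce,b in blobs(m,60):
            c0=np.argwhere(b)[:,::-1].astype(np.float32); hull=cv2.convexHull(c0)[:,0]
            q=np.array([onz(cm,u,v,.010)[:2] for u,v in hull]).astype(np.float32)
            print("slice",st,ce.round(1),"z",np.percentile(Z[b],[50,95]).round(4),"on .010",onz(cm,*ce,.012).round(4),"circ",cv2.minEnclosingCircle(q))
E
python3 - <<'E'
from meas import *
p,d,cm,C,Z=meas("w1.npz"); slices(C,Z,cm)
p,d,cm,C,Z=snap("w2"); slices(C,Z,cm)
move([.4615,-.0505,.10],-173.94)
E
```

```text
slice [236 224  27  27 528] [249.8 237.1] z [0.0146 0.0162] on .010 [ 0.614  -0.0129  0.012 ] circ ((0.6163153052330017, -0.011601024307310581), 0.022188832983374596)
slice [339 209  28  27 591] [352.4 222. ] z [0.0147 0.0163] on .010 [ 0.4611 -0.0497  0.012 ] circ ((0.4603697955608368, -0.049132756888866425), 0.021817246451973915)
2.5667 [ 0.5403 -0.0832  0.203 ]
slice [232 215  36  30 631] [249.7 227.7] z [0.0145 0.016 ] on .010 [ 0.6161 -0.0179  0.012 ] circ ((0.6162323951721191, -0.011369887739419937), 0.022390425205230713)
slice [366 198  36  35 967] [382.9 215.5] z [0.0147 0.0163] on .010 [ 0.461  -0.0496  0.012 ] circ ((0.4596271216869354, -0.04954332485795021), 0.022243544459342957)
turn z 0.0 shift [-4.13  7.54 10.32] cur yaw -173.9 tilt [ 0.003 -0.    -1.   ]
```

play_rows(steps=[0,0,0,-1,2.5,2.5,6.2,0,0,0,-2.2,5,5,6.2,0,0,0,-4.2,7.6,8,6.2,0,0,0,-4.2,7.6,11,6.2,0,0,0,-4.2,7.6,14,6.2,0,0,0,-4.2,7.6,16,6.2,0,0,0,-4.2,7.6,16,6.2,0,0,0,-4.2,7.6,16,6.2])

```text
clock: 3.28
eef_pos: [0.4606, -0.0501, 0.0423]
ee_rot: [-0.0, 0.743, -0.669, 0.0]
ft_force: [0.2, 0.1, -0.5]
gripper_width: 0.0621
finger_force: 0.0
```

```bash
python3 - <<'E'
from h import *
move([.4608,-.0495,.006],-173.94)
E
```

```text
turn z -0.0 shift [-0.06 -0.02  3.63] cur yaw -174.0 tilt [ 0.001 -0.    -1.   ]
```

play_rows(steps=[0,0,0,-0.06,0,2,6.2,0,0,0,-0.06,0,3.2,6.2,0,0,0,-0.06,0,3.6,6.2,0,0,0,-0.06,0,3.6,5.2,0,0,0,-0.06,0,3.6,4.4,0,0,0,-0.06,0,3.6,3.7,0,0,0,-0.06,0,3.6,3.7,0,0,0,-0.06,0,3.6,3.7,0,0,0,-0.06,0,3.6,3.7])

```text
clock: 4.03
eef_pos: [0.4605, -0.0492, 0.0064]
ee_rot: [-0.001, 0.743, -0.669, 0.001]
ft_force: [-1.1, 0.3, 5.7]
gripper_width: 0.0389
finger_force: 30.0
```

play_rows(steps=[0,0,0,0,0,-2,3.5,0,0,0,0,0,-5,3.5,0,0,0,0,0,-8,3.5,0,0,0,1,-2,-11,3.5,0,0,0,3,-4,-13,3.5,0,0,0,5,-6.5,-15,3.5,0,0,0,7,-9,-16.5,3.5,0,0,0,9.4,-11,-16.5,3.5,0,0,0,9.4,-13.1,-16.5,3.5,0,0,0,9.4,-13.1,-16.5,3.5,0,0,0,9.4,-13.1,-16.5,3.5])

```text
clock: 4.95
eef_pos: [0.5999, -0.1292, 0.1695]
ee_rot: [0.001, 0.743, -0.669, -0.001]
ft_force: [0.5, 0.1, -1.4]
gripper_width: 0.0389
finger_force: 30.0
```

```bash
cat >> meas.py <<'E'
def bores(C,Z,cm):
    X,Y=C[...,0],C[...,1]; m=(Z>.040)&(Z<.056)&(X>.5)&(Y<-.15)&(Y>-.36)&(X<.7)
    bl=max(blobs(m),key=lambda b:b[0][4]); print("plate z",np.median(Z[bl[2]]))
    cn,h=cv2.findContours(bl[2].astype(np.uint8),cv2.RETR_CCOMP,cv2.CHAIN_APPROX_NONE)
    for k,c in enumerate(cn):
        q=np.array([onz(cm,u,v,.048)[:2] for u,v in c[:,0,:]]).astype(np.float32)
        if len(c)>50: print("hole" if h[0][k][3]>=0 else "outer",c.mean((0,1)).round(1),cv2.fitEllipse(q) if h[0][k][3]>=0 else cv2.minAreaRect(q))
E
python3 - <<'E'
from meas import *
p,d,cm,C,Z=snap("w3"); bores(C,Z,cm); print(bot.state()["gripper_width"],bot.state()["finger_force"])
E
```

```text
4.95 [ 0.5999 -0.1292  0.1695]
plate z 0.048075585112459074
outer [325.2  66.6] ((0.6047592163085938, -0.23475520312786102), (0.06602521985769272, 0.10931047052145004), 6.050128936767578)
hole [325.1  95.9] ((0.602978527545929, -0.21660107374191284), (0.049132339656353, 0.04914504662156105), 147.34327697753906)
0.039298739439544775 29.96759429544909
```

View pics/w3.png

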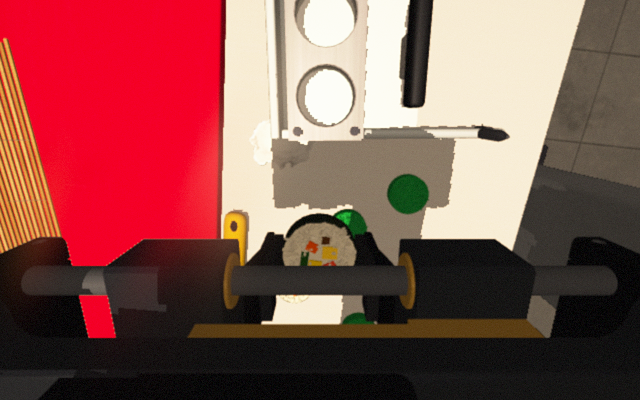

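The slice is held level at (320,252), and the left bore is at (325,96). I'll check the in-hand offset of the slice and compute the move over the bore.

```bash
python3 - <<'E'
from meas import *
p,d,cm,C,Z=meas("w3.npz"); s=bot.state(); M=rot(s["ee_rot"]); T=(C-s["eef_pos"])@M
m=(abs(T[...,1])<.019)&(T[...,2]>-.03)&(T[...,2]<.012)&(T[...,0]>-.03)&(T[...,0]<.04)
for b in blobs(m,40): print(b[0],b[1],np.percentile(T[b[2]],[0,1,5,50,95,99,100],axis=0).round(4))
q=T[m]; k=abs(q[:,1])<.004; print("max x at centre",np.sort(q[k][:,0])[-8:].round(4))
move([.6025,-.2168,.085],-173.94)
move([.6025,-.2168,.0495],-173.94)
E
```

```text
[ 284  213   76   53 3303] [319.99424765 242.51983046] [[-0.0051 -0.019  -0.0242]
 [-0.0041 -0.0184 -0.0161]
 [-0.0029 -0.0163 -0.0095]
 [ 0.0085  0.0002 -0.0079]
 [ 0.02    0.0173  0.0004]
 [ 0.0207  0.0189  0.0046]
 [ 0.0211  0.019   0.0073]]
max x at centre [0.0209 0.0209 0.0209 0.0209 0.021  0.021  0.0211 0.0211]
turn z -0.0 shift [8.78 0.57 8.46] cur yaw -174.0 tilt [-0.002  0.    -1.   ]
turn z -0.0 shift [ 8.78  0.56 12.01] cur yaw -174.0 tilt [-0.002  0.    -1.   ]
```

play_rows(steps=[0,0,0,2.5,0.2,1.5,3.5,0,0,0,5,0.4,3,3.5,0,0,0,7,0.6,5.5,3.5,0,0,0,8.8,0.6,8,3.5,0,0,0,8.8,0.6,8.5,3.5,0,0,0,8.8,0.6,8.5,3.5,0,0,0,8.8,0.6,8.5,3.5])

```text
clock: 5.58
eef_pos: [0.603, -0.2166, 0.0861]
ee_rot: [0.0, 0.744, -0.669, 0.0]
ft_force: [-0.1, -0.1, -0.4]
gripper_width: 0.0393
finger_force: 30.0
```

```bash
python3 - <<'E'
from h import *
move([.6025,-.2168,.0505],-173.94)
E
```

```text
turn z 0.0 shift [0.01 0.05 3.56] cur yaw -173.9 tilt [-0. -0. -1.]
```

play_rows(steps=[0,0,0,0,0,1.5,3.5,0,0,0,0,0,3,3.5,0,0,0,0,0,3.55,3.5,0,0,0,0,0,3.55,3.5,0,0,0,0,0,3.55,3.5])

```text
clock: 6.0
eef_pos: [0.604, -0.2166, 0.0514]
ee_rot: [-0.0, 0.744, -0.668, 0.001]
ft_force: [0.4, -0.1, -0.7]
gripper_width: 0.0386
finger_force: 30.0
```

play_rows(steps=[0,0,0,0,0,0,6,0,0,0,0,0,0,6,0,0,0,0,0,0,6,0,0,0,0,0,0,6,0,0,0,0,0,-1,6,0,0,0,0,0,-4,6,0,0,0,0,0,-7,6,0,0,0,-3,0,-9,6,0,0,0,-6,0,-11,6,0,0,0,-9,0,-12,6,0,0,0,-9,0,-12,6])

```text
clock: 6.92
eef_pos: [0.5953, -0.1242, 0.1747]
ee_rot: [-0.003, 0.745, -0.667, 0.003]
ft_force: [-0.8, -1.3, -1.2]
gripper_width: 0.0602
finger_force: 0.0
```

```bash
python3 - <<'E'
from meas import *
p,d,cm,C,Z=snap("w4"); bores(C,Z,cm)
for c in [(.6025,-.2168),(.609,-.28)]:
    m=np.hypot(C[...,0]-c[0],C[...,1]-c[1])<.018; print(np.percentile(Z[m],[5,25,50,75,95]).round(4))
cv2.imwrite("pics/w4c.png",cv2.resize(p[0:260,200:520],None,fx=2.3,fy=2.3))
E
```

```text
6.9167 [ 0.5953 -0.1242  0.1747]
plate z 0.04807213497264515
outer [322.5  64.2] ((0.6045713424682617, -0.23317411541938782), (0.06601615995168686, 0.10507569462060928), 6.055495262145996)
hole [322.4  90.1] ((0.6028299331665039, -0.21647587418556213), (0.049141909927129745, 0.04917190968990326), 118.873779296875)
[0.0274 0.0283 0.0289 0.0296 0.0305]
[0.0129 0.0136 0.0142 0.0147 0.0155]
```

View pics/w4c.png

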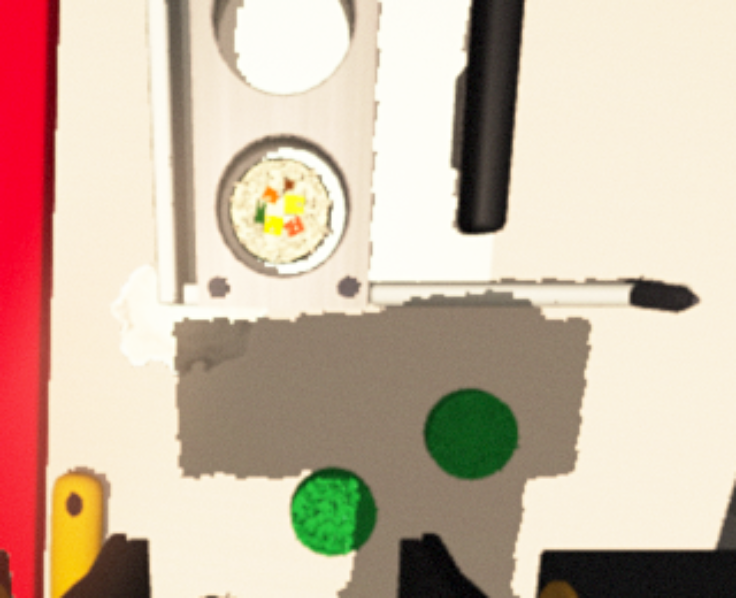

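The first slice lies flat, filling up, in the left pocket (top at z 29 mm, 15 mm above the floor). On to the second slice, after checking the peeler's clearance.

```bash
python3 - <<'E'
from meas import *
p,d,cm,C,Z=meas("w1.npz"); m=(C[...,1]>-.05)&(C[...,1]<.01)&(Z>.005)&(C[...,0]>.64)&(C[...,0]<.72); print("peeler x",np.percentile(C[m][:,0],[0,2,98]))
move([.615,-.0125,.06],-173.94); move([.615,-.0125,.0065],-173.94)
E
```

```text
peeler x [0.67330464 0.67417934 0.71916246]
turn z 0.2 shift [-11.03  -3.19  11.32] cur yaw -173.8 tilt [ 0.005  0.    -1.   ]
turn z 0.2 shift [-11.04  -3.16  16.67] cur yaw -173.8 tilt [ 0.005  0.    -1.   ]
```

play_rows(steps=[0,0,0,-2.5,-0.8,1,5.6,0,0,0,-5,-1.6,2,5.6,0,0,0,-7.5,-2.4,4,5.6,0,0,0,-10,-3.2,6.5,5.6,0,0,0,-11,-3.2,9,5.6,0,0,0,-11,-3.2,11.3,5.6,0,0,0,-11,-3.2,11.3,5.6,0,0,0,-11,-3.2,11.3,5.6,0,0,0,-11,-3.2,11.3,5.6])

```text
clock: 7.72
eef_pos: [0.6151, -0.0157, 0.0582]
ee_rot: [-0.0, 0.743, -0.669, 0.001]
ft_force: [0.3, -0.4, -0.3]
gripper_width: 0.056
finger_force: 0.0
```

```bash
python3 - <<'E'
from h import *
move([.615,-.0125,.0065],-173.94)
E
```

```text
turn z -0.1 shift [-0.32 -0.02  5.17] cur yaw -174.0 tilt [ 0.002 -0.    -1.   ]
```

play_rows(steps=[0,0,0,-0.3,0,2,5.6,0,0,0,-0.3,0,4,5.6,0,0,0,-0.3,0,5,5.6,0,0,0,-0.3,0,5.15,5.6,0,0,0,-0.3,0,5.15,5.6,0,0,0,-0.3,0,5.15,4.8,0,0,0,-0.3,0,5.15,4.2,0,0,0,-0.3,0,5.15,3.7,0,0,0,-0.3,0,5.15,3.5,0,0,0,-0.3,0,5.15,3.5,0,0,0,-0.3,0,5.15,3.5])

```text
clock: 8.63
eef_pos: [0.6145, -0.0118, 0.0066]
ee_rot: [-0.001, 0.744, -0.669, 0.001]
ft_force: [-0.2, -0.6, 4.8]
gripper_width: 0.0396
finger_force: 30.0
```

play_rows(steps=[0,0,0,0,0,-2,3.5,0,0,0,0,0,-5,3.5,0,0,0,0,0,-8,3.5,0,0,0,2,0.5,-11,3.5,0,0,0,5,1,-14,3.5,0,0,0,8,1.5,-16.3,3.5,0,0,0,11,2,-16.3,3.5,0,0,0,14,2.5,-16.3,3.5,0,0,0,16.6,2.9,-16.3,3.5,0,0,0,16.6,2.9,-16.3,3.5,0,0,0,16.6,2.9,-16.3,3.5,0,0,0,16.6,2.9,-16.3,3.5])

```text
clock: 9.63
eef_pos: [0.602, -0.1798, 0.1681]
ee_rot: [0.0, 0.743, -0.669, -0.0]
ft_force: [0.2, 0.9, 0.1]
gripper_width: 0.0392
finger_force: 30.0
```

```bash
python3 - <<'E'
from meas import *
p,d,cm,C,Z=snap("w5"); bores(C,Z,cm); s=bot.state(); M=rot(s["ee_rot"]); T=(C-s["eef_pos"])@M
m=(abs(T[...,1])<.019)&(T[...,2]>-.03)&(T[...,2]<.012)&(T[...,0]>-.03)&(T[...,0]<.04)
q=T[m]; k=abs(q[:,1])<.004; print("max x",np.sort(q[k][:,0])[-5:].round(4),"z",np.percentile(q[:,2],[5,50,99]).round(4),s["gripper_width"])
move([.609,-.2797,.085],-173.94)
E
```

```text
9.6333 [ 0.602  -0.1798  0.1681]
plate z 0.0480467796817714
outer [321.4 111.8] ((0.6063571572303772, -0.24863381683826447), (0.06602650135755539, 0.1376289278268814), 6.046731948852539)
hole [321.4 154.4] ((0.6031397581100464, -0.21785128116607666), (0.04893099516630173, 0.049214962869882584), 99.72538757324219)
hole [321.6  79.6] ((0.609725832939148, -0.27986884117126465), (0.04894272983074188, 0.049238868057727814), 77.94316864013672)
max x [0.0209 0.0209 0.021  0.0211 0.0211] z [-0.0091 -0.0077  0.0051] 0.03920947097866877
turn z 0.0 shift [10.06  0.38  8.32] cur yaw -173.9 tilt [-0.001  0.    -1.   ]
```

play_rows(steps=[0,0,0,3,0.1,1,3.5,0,0,0,6,0.2,2.5,3.5,0,0,0,9,0.3,5,3.5,0,0,0,10.1,0.3,7.5,3.5,0,0,0,10.1,0.3,8.3,3.5,0,0,0,10.1,0.3,8.3,3.5,0,0,0,10.1,0.3,8.3,3.5,0,0,0,10.1,0.3,8.3,3.5])

```text
clock: 10.35
eef_pos: [0.6114, -0.2797, 0.0874]
ee_rot: [-0.001, 0.744, -0.668, 0.001]
ft_force: [0.7, 0.7, -0.5]
gripper_width: 0.0392
finger_force: 30.0
```

```bash
python3 - <<'E'
from h import *
move([.6096,-.2797,.0505],-173.94)
E
```

```text
turn z 0.1 shift [-0.02  0.19  3.69] cur yaw -173.8 tilt [ 0.003 -0.001 -1.   ]
```

play_rows(steps=[0,0,0,0,0.15,0.5,3.5,0,0,0,0,0.15,1.8,3.5,0,0,0,0,0.15,3.2,3.5,0,0,0,0,0.15,3.6,3.5,0,0,0,0,0.15,3.6,3.5,0,0,0,0,0.15,3.6,3.5])

```text
clock: 10.85
eef_pos: [0.6091, -0.2808, 0.0505]
ee_rot: [-0.0, 0.744, -0.669, 0.001]
ft_force: [0.6, -0.3, -0.4]
gripper_width: 0.0391
finger_force: 30.0
```

play_rows(steps=[0,0,0,0,0,0,6,0,0,0,0,0,0,6,0,0,0,0,0,0,6,0,0,0,0,0,0,6,0,0,0,0,0,-1,6,0,0,0,0,0,-4,6,0,0,0,0,0,-7,6,0,0,0,-3,0,-9,6,0,0,0,-6,0,-11,6,0,0,0,-9,0,-12,6,0,0,0,-9,0,-12,6,0,0,0,-9,0,-12,6])

```text
clock: 11.85
eef_pos: [0.5996, -0.1903, 0.1717]
ee_rot: [-0.001, 0.744, -0.668, 0.001]
ft_force: [0.9, -0.4, 0.0]
gripper_width: 0.0602
finger_force: 0.0
```

```bash
python3 - <<'E'
from meas import *
p,d,cm,C,Z=snap("w6"); bores(C,Z,cm)
for c in [(.603,-.217),(.6095,-.28)]:
    m=np.hypot(C[...,0]-c[0],C[...,1]-c[1])<.018; print(np.percentile(Z[m],[5,25,50,75,95]).round(4))
m=(Z>.066)&(Z<.09)&(C[...,0]>.48)&(C[...,0]<.6)&(C[...,1]<-.15)&(C[...,1]>-.36)
for st,ce,b in blobs(m,100):
    print("bar",st,np.median(Z[b]),cv2.minAreaRect(C[b][:,:2].astype(np.float32)))
cv2.imwrite("pics/w6c.png",cv2.resize(p[0:260,200:520],None,fx=2.3,fy=2.3))
E
```

```text
11.85 [ 0.5996 -0.1903  0.1717]
plate z 0.048056796067456165
outer [318.3 123.8] ((0.606403112411499, -0.2489255666732788), (0.06599843502044678, 0.13688577711582184), 6.049050331115723)
hole [318.1 165. ] ((0.6031312346458435, -0.21804507076740265), (0.048660166561603546, 0.04924177750945091), 100.25108337402344)
hole [318.1  92.5] ((0.6097123026847839, -0.2801850736141205), (0.04902688413858414, 0.049244944006204605), 87.17008209228516)
[0.0298 0.2597 0.2784 0.2854 0.2896]
[0.0276 0.0287 0.03   0.3339 0.3339]
bar [ 392   77   26  107 2027] 0.07648640944739171 ((0.5368888974189758, -0.25638291239738464), (0.014827187173068523, 0.08365313708782196), 6.186896324157715)
```

View pics/w6c.png

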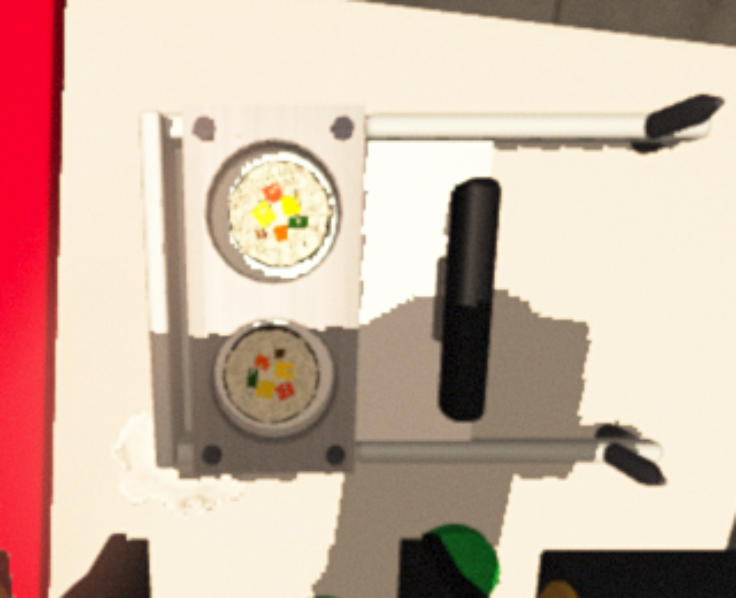

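Both slices lie flat with filling up, at crop (283,215) and (270,372). The bar is at crop (470,300) with the shuttle still shut. Next I'll grasp the bar.

```bash
python3 - <<'E'
from h import *
move([.5369,-.2564,.105],-173.94)
E
```

```text
turn z 0.0 shift [5.83 6.89 6.54] cur yaw -173.9 tilt [ 0.001 -0.    -1.   ]
```

play_rows(steps=[0,0,0,1.5,2,1,2.8,0,0,0,3,4,2.5,2.8,0,0,0,4.5,6,4,2.8,0,0,0,5.8,6.9,5.5,2.8,0,0,0,5.8,6.9,6.5,2.8,0,0,0,5.8,6.9,6.5,2.8,0,0,0,5.8,6.9,6.5,2.8,0,0,0,5.8,6.9,6.5,2.8,0,0,0,5.8,6.9,6.5,2.8])

```text
clock: 12.65
eef_pos: [0.5377, -0.2562, 0.1054]
ee_rot: [-0.0, 0.744, -0.669, 0.001]
ft_force: [0.1, 0.0, 0.6]
gripper_width: 0.0284
finger_force: 0.0
```

```bash
python3 - <<'E'
from h import *
move([.5369,-.2564,.057],-173.94); print(bot.state()["joint_velocities"].round(3))
E
```

```text
turn z 0.0 shift [0.01 0.09 4.84] cur yaw -173.9 tilt [ 0.002 -0.001 -1.   ]
[ 0.004 -0.007 -0.004 -0.002 -0.001  0.   ]
```

play_rows(steps=[0,0,0,0,0.1,1.5,2.8,0,0,0,0,0.1,3,2.8,0,0,0,0,0.1,4.3,2.8,0,0,0,0,0.1,4.8,2.8,0,0,0,0,0.1,4.8,2.8,0,0,0,0,0.1,4.8,2,0,0,0,0,0.1,4.8,1,0,0,0,0,0.1,4.8,1,0,0,0,0,0.1,4.8,1,0,0,0,0,0.1,4.8,1,0,0,0,0,0.1,4.8,1])

```text
clock: 13.57
eef_pos: [0.5371, -0.2566, 0.0577]
ee_rot: [-0.001, 0.744, -0.669, 0.002]
ft_force: [3.1, 2.1, 1.2]
gripper_width: 0.0139
finger_force: 30.0
```

```bash
python3 - <<'E'
from h import *
s=bot.state(); print(s["eef_pos"],s["gripper_width"],s["ft_force"])
a=np.radians(6.06); f=np.array([np.cos(a),np.sin(a)])
P=np.array([.6063,-.2489])-.145*f; print("mark",P); move([*P,s["eef_pos"][2]],-173.94)
E
```

```text
[ 0.53707445 -0.25655198  0.05765237] 0.0139129931062183 [3.10831028 2.12419594 1.1929499 ]
mark [ 0.46211028 -0.26420763]
turn z 0.0 shift [-0.03  7.54 -0.03] cur yaw -173.9 tilt [ 0.004 -0.001 -1.   ]
```

play_rows(steps=[0,0,0,0,0.2,0,1,0,0,0,0,0.5,0,1,0,0,0,0,0.9,0,1,0,0,0,0,1.3,0,1,0,0,0,0,1.7,0,1,0,0,0,0,2.1,0,1,0,0,0,0,2.5,0,1,0,0,0,0,2.9,0,1,0,0,0,0,3.3,0,1,0,0,0,0,3.7,0,1,0,0,0,0,4,0,1,0,0,0,0,4.2,0,1])

```text
clock: 14.57
eef_pos: [0.4954, -0.2611, 0.0576]
ee_rot: [-0.001, 0.744, -0.669, 0.002]
ft_force: [5.8, 3.6, 4.5]
gripper_width: 0.0137
finger_force: 30.0
```

```bash
python3 - <<'E'
from h import *
print(bot.state()["ft_force"]);move([.4621,-.2642,.0577],-173.94)
E
```

```text
[5.81468175 3.63130636 4.52622682]
turn z 0.0 shift [-0.04  3.34 -0.03] cur yaw -173.9 tilt [ 0.005 -0.001 -1.   ]
```

play_rows(steps=[0,0,0,0,0.3,0,1,0,0,0,0,0.7,0,1,0,0,0,0,1.1,0,1,0,0,0,0,1.5,0,1,0,0,0,0,1.9,0,1,0,0,0,0,2.3,0,1,0,0,0,0,2.7,0,1,0,0,0,0,3,0,1,0,0,0,0,3.2,0,1,0,0,0,0,3.35,0,1,0,0,0,0,3.35,0,1,0,0,0,0,3.35,0,1])

```text
clock: 15.57
eef_pos: [0.4631, -0.2646, 0.0576]
ee_rot: [-0.002, 0.744, -0.669, 0.003]
ft_force: [7.1, 4.0, 3.4]
gripper_width: 0.0137
finger_force: 30.0
```

```bash
python3 - <<'E'
from meas import *
s=bot.state();print(s["ft_force"],s["eef_pos"]);move([.4621,-.2642,.0577],-173.94)
ct=bot.camera_model("top"); cs=bot.camera_model("scene")
p,d=bot.read_camera("top"); ps,ds=bot.read_camera("scene")
C=cloud(cs,ds)
b=np.hstack([cv2.resize(p[140:245,370:470],(480,504),interpolation=2),cv2.resize(ps[190:340,335:485],(320,504),interpolation=2)])
cv2.imwrite("pics/end.png",b)
C=cloud(ct,d)
a=np.radians(6.06); f=np.array([np.cos(a),np.sin(a)]);g=np.array([-f[1],f[0]]);O=np.array([.6063,-.2489])
for y in (.032,-.032):
    c=O-.075*f+y*g
    for n,K,D in (("top",ct,d),("scene",cs,ds)):
        Q=cloud(K,D); m=np.hypot(Q[...,0]-c[0],Q[...,1]-c[1])<.018; print(n,c,m.sum(),np.percentile(Q[m][:,2],[5,50,95]).round(4), proj(K,[*c,.03]).round(0))
E
```

```text
[7.10914027 4.0429384  3.44671322] [ 0.46305562 -0.26462373  0.05761871]
turn z 0.0 shift [-0.05  0.09 -0.01] cur yaw -173.9 tilt [ 0.006 -0.001 -1.   ]
top [ 0.52834087 -0.22499656] 13 [0.1678 0.1702 0.1751] [410. 201.]
scene [ 0.52834087 -0.22499656] 42 [0.0248 0.0279 0.0296] [398. 271.]
top [ 0.53509734 -0.28863892] 65 [0.1669 0.1705 0.1738] [433. 198.]
scene [ 0.53509734 -0.28863892] 524 [0.0263 0.1432 0.1704] [424. 287.]
```

View pics/end.png

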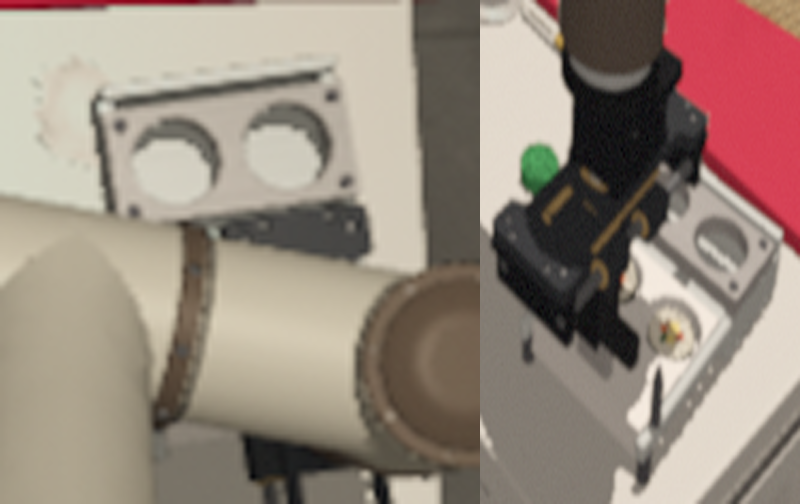

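The scene view shows a slice flat in each pocket, out in front of the plate, with filling up. Travel is 74.4 mm, so I'll make a final 0.6 mm trim.

play_rows(steps=[0,0,0,0,0.07,0,1,0,0,0,0,0.07,0,1,0,0,0,0,0.07,0,1,0,0,0,0,0.07,0,1,0,0,0,0,0.07,0,1,0,0,0,0,0.07,0,1])

```text
clock: 16.17
eef_pos: [0.4626, -0.2647, 0.0576]
ee_rot: [-0.002, 0.744, -0.669, 0.003]
ft_force: [7.7, 4.2, 3.0]
gripper_width: 0.0138
finger_force: 30.0
```

```bash
python3 - <<'E'
from h import *
s=bot.state(); print(s["eef_pos"],np.linalg.norm(s["eef_pos"][:2]-[.53707,-.25655]),s["finger_force"])
print(bot.hand_in())
E
```

```text
[ 0.46263461 -0.26466529  0.05760874] 0.0748764619842924 30.022671818733215
the job is handed in; nothing more can be done
None
```

I loaded both slices flat and filling-up, one in each pocket, then pulled the shuttle out 74.9 mm to the 75 mm mark and handed the job in at about 16 s, still gripping the bar.

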